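# Cover the snacks and take out the table brush

### The job

We are about to brush the chalk dust off the pool table: first put the round knobbed lid on the snack bowl so that it sits seated and level, and let go of it. Then take the table brush out of the half-open drawer, which is already out as far as it goes: the brush is longer than the gap between the chest and the drawer front, so tilt it and draw it out diagonally. Finish holding the brush in the gripper, still, touching nothing else, the whole of it at least 5 cm higher than the top of the chest; leave the drawer open, the bowl standing and everything else where it is.

Things in the scene. Friction and masses are not known exactly. Their poses are not given: they have to be found in the camera images.
- lid_knob (a point): Grip point of the loose round lid, white like the bowl: on its axis, half-way up the gripped part of its upright knob, which is 24 mm across here (narrower at its foot). The lid lies on the counter on its plug, knob up. This point is 34 mm above the plug's underside, 27 mm above the underside of the lid's disc, 21 mm above the top of the disc and 12 mm below the knob's top. z points up the axis.
- lid_seat (a point): Centre of the underside of the lid's disc, the face that comes to rest on the bowl's rim. The disc is 128 mm across and 6 mm thick; below it a plug 104 mm across reaches down 7 mm. Lid 0.13 to 0.21 kg. z points up the axis.
- bowl_rim (a point): Centre of the mouth of the white round snack bowl with sweets in it, level with the top of its rim: 65 mm above the counter, 120 mm across outside, 112 mm inside; loose, 0.6 kg. The sweets stay more than 12 mm below the rim. The lid's plug fits in with 4 mm to spare all round and its disc rests on the rim. z up.
- bowl: The same snack bowl; origin at the centre of its underside, z up.
- chest: Low wooden accessory chest on the counter, fixed, with two drawers side by side: 300 mm deep (x), 340 mm wide (y), 116 mm high. Origin under the middle of its front face, on the counter; x points from its front to its back, away from the robot, y to the left seen from the robot, z up. The left drawer stands open, the right one is shut.
- chest_edge (a point): Middle, over the open drawer, of the lower front edge of the chest's top board, under which the brush's head lies. It is 106 mm above the counter; the board is 10 mm thick. Axes as the chest's. The open drawer lies before and below it, 130 mm wide inside, 65 mm either side of this point.
- drawer (a joint): Slide of the open drawer: 0 when out against its stop, with the inside of its front panel 118 mm before the chest's front; negative when pushed in (-0.118 m shut). Starts within 8 mm of the stop; slides stiffly (4 N). Drawer floor 18 mm above the counter, side walls reaching 78 mm, front panel 94 mm; the panel is 14 mm thick with a knob 35 to 45 mm long outside.
- brush_handle (a point): Middle of the handle of the wooden pool-table brush, which lies bristles down, lengthwise in the open drawer, handle towards the robot. x points along the brush from handle to head, y across, z out of its back. The handle is straight, 110 mm long, 24 mm wide (y; grasped so), 22 mm thick (z). In the drawer this point is 61 mm above the counter and about 45 mm before the chest's front.
- brush_butt (a point): Free end of the brush's handle, middle of its end face, 55 mm behind the handle's middle.
- brush_toe (a point): Point in the far part of the brush's head, 25 mm short of its far end and half-way up it, 170 mm ahead of the handle's middle; the bristle tips are 27 mm below it and the back 27 mm above.
- brush: The same brush, 250 mm long, 54 mm high, 0.11 to 0.21 kg; origin 70 mm ahead of the handle's middle, at the bristle tips; same axes. Head 140 mm long and 46 mm wide with the same flat back as the handle (11 mm above the handle's middle) and stiff bristles reaching 43 mm below the handle's middle. Its weight acts about 95 mm ahead of the handle's middle: grip it firmly.
- striker: Bystander: black air-hockey striker, 100 mm across, 70 mm high; origin under its centre.
- puck: Bystander: grey air-hockey puck, 68 mm across, 8 mm thick; origin under its centre.
- chalk_a: Bystander: 22 mm cube of cue chalk on the counter before the chest; origin under its centre.
- chalk_b: Bystander: 22 mm cube of cue chalk on the chest's top; origin under its centre.
- mug: Bystander: blue mug, 95 mm high, 82 mm across; origin under its centre.
- bottle: Bystander: brown bottle, 200 mm high, 62 mm across; origin under its centre.
- dice_cup: Bystander: brown dice cup, 100 mm high, 84 mm across; origin under its centre.

How it is judged:
By the outcome, as a careful person would: the job done as asked, in the order asked, and still so for the second after the job is handed in, while the arm keeps its last pose, push and grip.
It also fails if it takes over 53 s, if anything falls off the work surface, if the arm or the gripper's body presses on something with over 40 N, if the wrist force passes 120 N, or if a joint passes its speed limit or range.

### The arm

A 7-joint arm with a two-finger parallel gripper is mounted at the origin on the work surface. World frame = base frame: x ahead of the robot, y to its left, z up, the work surface at z = 0. Lengths are in m, angles in rad, forces in N, time in s.
With the tool pointing down it reaches from about 0.4 to 0.925 m from the base axis. Payload 5.6 kg.
Tool frame: the origin (TCP) lies between the finger pads; the fingertips stand 17 mm ahead of it and the grasp point (between the pads) lies 2 mm behind it (r.tcp_to_tips is the distance from the TCP to the fingertips, in m); z points along the fingers, y is the line along which they close (so a half turn about z gives the same grasp; the last joint's range is limited). The gripper opens to 85 mm and grips with 20 to 120 N. Pads are 22 mm wide; open, the fingers measure 114 mm over their backs; the gripper's body (76 mm by 85 mm) begins 54 mm behind the grasp point. The pads swing forward as they close: fully open they stand 13 mm farther back than shut.
Start: joints at [-1.373, 0.468, -0.012, 1.603, 0.006, 1.071, -0.056], TCP at [0.155, 0.631, 0.248] pointing down, gripper open.
Joint ranges: [-2.53, 2.53], [-0.31, 2.02], [-1.57, 1.55], [0.28, 2.44], [-1.29, 4.43], [0.15, 1.84], [-2.92, 2.92]. Speed limits (rad/s): [2.57, 2.57, 3.14, 3.14, 3.14, 3.14, 3.14].

### API

Orientations are given as [roll, pitch, yaw] about the fixed x, y, z axes, in that order (R = Rz(yaw) Ry(pitch) Rx(roll)).
In Python, from plant import telemetry, imaging, workorder, r gives the robot as it stands. The module is installed in compiled form; this text tells all that it offers.
- The arm moves only by the tool send_rows, never from a script. Its argument "rows" is a list of rows, each a list of 3 entries, a list of its own where there are three numbers: the shift along the tool's x, y, z in cm, then the turn, a rotation vector about the tool's x, y, z in degrees, then the opening, from 0 (shut) to 1 (fully open). A call has 1 to 20 rows; each row is the pose to reach, as a shift and turn from the pose commanded when the call began, along the tool's axes at that moment; what a row does not reach only later rows make up. A row lasts 1/8 s, in which the tool goes at most 62.5 mm and 10.7 degrees, less where a joint would pass 70% of its speed; a pose out of reach is approached as far as the arm can. A call with a gripper value outside its range is refused whole. The fingers move at their own pace and stop on an object; "squeeze" is the grip in N (left out, the last holds). Time passes only in rows, so rows that repeat a pose let the fingers close. It gives the time, the measured TCP pose, the force, the opening and the grip force at its end, in the units of the state.
- telemetry.observe(): the state, without advancing time (a new reading comes with each control period).
- imaging.camera(name): name is "scene" or "side" or "wrist"; returns a dict with "color" (420x560x3 uint8, blue, green, red), "fx", "fy", "cx", "cy" (pixels), "R" (3x3) and "t" (3): a world point X has camera coordinates R X + t. Camera axes: x right, y down, z forward; pixel columns grow to the right and rows downward; lengths in m; the calibration is good to about 2 mm. A picture is of the moment at which its call begins. There is no depth.
- workorder.job_done(): hands the job in; it is judged then, once.
Trained networks look in a picture, given as the dict that the camera call returned (one of the last four; its "shot" number tells which), for a name from the list of things; names that differ only in an ending like _2 or _b are one class to them, and where a whole thing is asked for, a point or a joint stands for the part that bears it (a point fixed in the world has none). Each returns a list of dicts, best first, with "confidence" (0 to 1); they miss things now and then, are a little off and sometimes report something else, mostly with a low value. They report only what shows in the picture. A call takes as long as a camera call.
- imaging.find_in(picture, name): "extent" ([left, top, right, bottom] in pixels, round what is visible of it).
The state is a dict: "clock": time; "joint_positions": joint angles; "joint_velocities": joint speeds; "effort": joint torques, N m; "eef_pos": TCP position; "tcp_rot": TCP orientation; "contact_force": force on the tool from outside, world axes, zero at the start; "wrist_torque": the same for the moment, N m; "finger_gap": finger opening in m; "grip_force": force on a finger pad.
Only numpy, scipy, OpenCV 4.12 (cv2) and the standard library are available. Lean on these libraries where they do the work, as an engineer would, in place of code of your own. Each camera call takes 0.05 s, during which the arm holds its last target. There are 200 camera calls.

## Working session

There is one attempt and no reset: what is moved stays moved. The work goes in short steps, Python scripts to look and compute and a tool call to move; the robot and the scene stay as the last step left them, time stands still between calls to the robot, and variables do not carry over. Pictures are saved under pics/ and viewed, at most 12 in all, crops included, and the job is handed in when it is done.

Besides the shell and the picture viewer there is one more tool, called after ">>>" by a JSON object that holds its "op" and its "data". send_rows: Moves the arm, as the interface text tells. Its arguments: {"type":"object","properties":{"rows":{"type":"array","items":{"type":"array"}},"squeeze":{"type":"number"}},"required":["rows"]}

```bash
mkdir -p pics; cat > h.py <<'E'
import numpy as np, cv2
from scipy.spatial.transform import Rotation as Ro
from scipy.optimize import least_squares
from plant import telemetry, imaging, workorder, r
def ray(c,u,v):
    d=c["R"].T@np.array([(u-c["cx"])/c["fx"],(v-c["cy"])/c["fy"],1]); o=-c["R"].T@c["t"]; return o,d
def onz(c,u,v,z):
    o,d=ray(c,u,v); return o+d*(z-o[2])/d[2]
def proj(c,X):
    p=np.atleast_2d(X)@c["R"].T+c["t"]; return np.c_[c["fx"]*p[:,0]/p[:,2]+c["cx"],c["fy"]*p[:,1]/p[:,2]+c["cy"]]
def pose():
    s=telemetry.observe(); return np.array(s["eef_pos"]),Ro.from_euler('xyz',s["tcp_rot"]),s
def shift(X): # world point to tool cm
    p,R,s=pose(); return 100*R.inv().apply(np.array(X)-p)
E
cat > a.py <<'E'
from h import *
p,R,s=pose(); print(s)
for n in ["scene","side","wrist"]:
    c=imaging.camera(n); cv2.imwrite(f"pics/{n}0.png",c["color"]); print(n,c["fx"],-c["R"].T@c["t"],c["shot"])
    for k in ["lid_knob","bowl","chest","brush","drawer","striker","puck","chalk_a","mug","bottle","dice_cup"]:
        f=imaging.find_in(c,k)[:2]
        print(k,[(np.round(q["extent"]).tolist(),round(q["confidence"],2)) for q in f])
E
python3 a.py; python3 -c "
import cv2,numpy as np
"
```

```text
{'clock': 0.0, 'joint_positions': array([-1.3730008 ,  0.46836568, -0.0116112 ,  1.60367061,  0.00600347,
        1.07142955, -0.05631497]), 'joint_velocities': array([ 7.25078039e-04, -2.09319632e-03,  1.51015950e-04,  8.88092883e-05,
       -1.74259647e-04,  1.48957973e-03, -3.26973296e-04]), 'effort': array([ 2.44429666e-04, -5.32398105e+01,  2.14079604e-02, -2.51301491e+01,
        1.13234186e-02,  7.74078449e-03, -5.00465887e-06]), 'eef_pos': array([0.15493746, 0.63068725, 0.24732634]), 'tcp_rot': array([-3.13975838e+00,  1.26970203e-04,  2.90072770e+00]), 'contact_force': array([ 0.4945688 ,  0.09726993, -0.60976724]), 'wrist_torque': array([ 0.01384127, -0.03486505,  0.01756051]), 'grip_force': 0.0, 'finger_gap': 0.08536054671834652}
scene 424.2271787317727 [ 1.35481397 -0.60702108  0.71873288] 1
lid_knob [([279.0, 191.0, 315.0, 210.0], 0.86)]
bowl [([339.0, 164.0, 375.0, 198.0], 0.73)]
chest [([151.0, 194.0, 336.0, 379.0], 0.91), ([238.0, 214.0, 246.0, 223.0], 0.63)]
brush [([239.0, 221.0, 251.0, 221.0], 0.62), ([280.0, 191.0, 318.0, 212.0], 0.5)]
drawer [([215.0, 200.0, 268.
[... 548 characters left out ...]
0], 0.95)]
chest [([165.0, 114.0, 322.0, 230.0], 0.8), ([270.0, 132.0, 281.0, 146.0], 0.35)]
brush [([258.0, 185.0, 303.0, 201.0], 0.95)]
drawer [([258.0, 170.0, 326.0, 232.0], 0.87)]
striker [([242.0, 260.0, 279.0, 292.0], 0.9)]
puck [([333.0, 323.0, 362.0, 351.0], 0.58)]
chalk_a [([271.0, 135.0, 276.0, 140.0], 0.55), ([260.0, 184.0, 302.0, 202.0], 0.38)]
mug [([169.0, 116.0, 323.0, 236.0], 0.71), ([332.0, 132.0, 363.0, 168.0], 0.67)]
bottle []
dice_cup [([193.0, 224.0, 228.0, 269.0], 0.83)]
wrist 301.4954373393609 [0.08913664 0.64748623 0.37283729] 3
lid_knob []
bowl []
chest []
brush []
drawer []
striker []
puck [([88.0, 375.0, 117.0, 402.0], 0.96)]
chalk_a []
mug []
bottle []
dice_cup []
```

View pics/scene0.png

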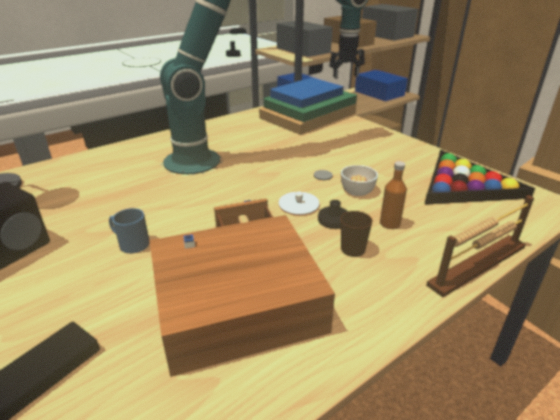

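View pics/side0.png

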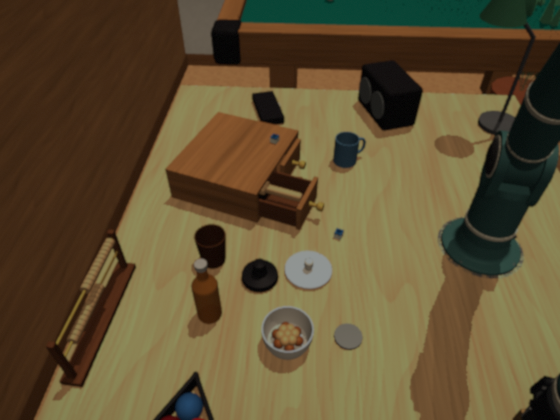

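```bash
cat > b.py <<'E'
from h import *
cs={n:imaging.camera(n) for n in ["scene","side"]}
def circ(x,y,rad,z):
    a=np.linspace(0,2*np.pi,60); return np.c_[x+rad*np.cos(a),y+rad*np.sin(a),0*a+z]
shapes={"lid_knob":[(.064,.007),(.064,.013),(.012,.046)],"bowl":[(.06,.065),(.035,0.)],"striker":[(.05,0),(.05,.015),(.015,.07)],
"dice_cup":[(.042,.1),(.035,0)],"puck":[(.034,0),(.034,.008)],"mug":[(.041,0),(.041,.095)],"bottle":[(.031,0),(.031,.11),(.012,.2)]}
for k,sh in shapes.items():
    ob=[]
    for n,c in cs.items():
        f=imaging.find_in(c,k)
        if f and f[0]["confidence"]>.5: ob.append((c,np.array(f[0]["extent"])))
    def res(v):
        o=[]
        for c,e in ob:
            q=proj(c,np.vstack([circ(v[0],v[1],*s) for s in sh])); o+=list(np.r_[q.min(0),q.max(0)]-e)
        return o
    if ob:
        s=least_squares(res,[.5,.2],loss="soft_l1"); print(k,s.x.round(4),np.round(res(s.x),1))
obs={"scene":[(153,258,0,1),(270,221,0,0),(328,290,1,0),(165,345,1,1)],"side":[(220,117,1,1),(299,127,0,1),(265,190,0,0),(171,168,1,0)]}
# fields: u,v, back?, right?
def cp(v,b,rt,z=.116):
    yy=.17*(1-2*rt); xx=.3*b; cc,ss=np.cos(v[2]),np.sin(v[2])
    return np.array([v[0]+cc*xx-ss*yy,v[1]+ss*xx+cc*yy,z])
def rc(v): return np.concatenate([(proj(cs[n],cp(v,b,rt))[0]-[u,w]) for n in obs for u,w,b,rt in obs[n]])
s=least_squares(rc,[.6,-.1,0],loss="soft_l1"); print("chest",s.x,rc(s.x).round(1))
for n in cs:
    im=cs[n]["color"]; 
    q=proj(cs[n],np.array([cp(s.x,b,rt,z) for b,rt in [(0,0),(1,0),(1,1),(0,1)] for z in (0,.116)]))
    y=[cv2.resize(im,None,fx=1,fy=1)]
    for p in q: cv2.circle(im,tuple(np.int32(p)),1,(0,255,0),-1)
a=cs["scene"]["color"][140:390,130:430]; b=cs["side"]["color"][100:370,150:390]
cv2.imwrite("pics/c1.png",cv2.resize(np.hstack([a,np.vstack([b])[:250]]),(0,0),fx=1.48,fy=1.48)); 
e=imaging.find_in(cs["side"],"brush"); print(e[:1])
E
python3 b.py
```

```text
lid_knob [0.4884 0.1334] [-1.5 -1.4  5.9 -0.9  0.7  0.1 -2.5 -0.7]
bowl [0.5269 0.3405] [ 2.   0.8  1.4 -2.2 -0.1 -0.   3.  -8.1]
striker [0.5735 0.0928] [-26.7  -0.2 -21.7   1.2  -0.   59.   -6.3  72.8]
dice_cup [0.744  0.1064] [ 0.4 -1.6  3.   0.1 -0.1 -2.1  2.  -0.6]
puck [0.3908 0.3218] [ 0.3 -1.1 -0.3  1. ]
mug [ 0.3709 -0.3673] [ 3.9 -1.4 -0.8 -0.3  0.7 -0.8 -5.7 -2.7]
bottle [0.7243 0.2776] [ 1.3 -0.1  0.5  1.7  2.5 -0.3  0.2  0.1]
chest [ 0.57766554 -0.23888665 -0.23648186] [-17.  -11.9   2.1  -7.4   1.3  -1.2  -5.7  -2.1  -5.6  -7.5  -2.1  -3.2
  -0.1  -1.9  -1.1   0.4]
[{'extent': [258.2, 185.2, 305.1, 202.3], 'confidence': 0.65}]
```

View pics/c1.png

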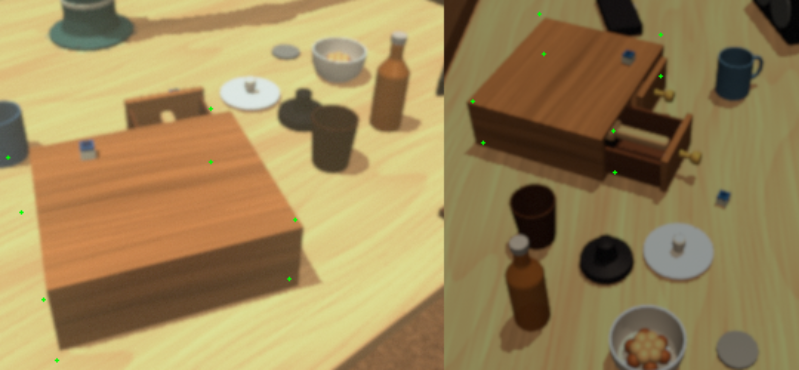

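```bash
cat > d.py <<'E'
exec(open('b.py').read().split("shapes=")[0])
obs={"scene":[(151.6,241.4,0,1,.116),(286.8,216.4,0,0,.116),(334,295.4,1,0,.116),(161.8,336,1,1,.116),(170.5,375,1,1,0),(332,331,1,0,0)],
"side":[(297.3,129,0,1,.116),(219.6,113.5,1,1,.116),(167.6,167.6,1,0,.116),(264.2,191.2,0,0,.116),(173,196.6,1,0,0),(258.8,220,0,0,0)]}
def cp(v,b,rt,z=.116):
    yy=.17*(1-2*rt); xx=.3*b; cc,ss=np.cos(v[2]),np.sin(v[2])
    return np.array([v[0]+cc*xx-ss*yy,v[1]+ss*xx+cc*yy,z])
def rc(v): return np.concatenate([(proj(cs[n],cp(v,b,rt,z))[0]-[u,w]) for n in obs for u,w,b,rt,z in obs[n]])
s=least_squares(rc,[.6,-.1,0],loss="soft_l1"); print("chest",s.x,rc(s.x).round(1))
x,y,th=s.x; Rz=Ro.from_euler('z',th)
W=lambda a,b,z:Rz.apply([a,b,z])+[x,y,0]
print("drawer center handle?",W(-.045,.0825,.061))
q=proj(cs["side"],[W(-.045,.0825,.061),W(-.1,.0825,.061)]); print(q)
# knob of lid in side, bowl
print("lid z.034/.046 at", onz(cs["side"],150+(680-444)/1.48,100+242/1.48,.044), onz(cs["scene"],130+251/1.48,140+86/1.48,.036))
# interior orange handle
print("handle px side (260..303,185..202): butt/other on z .072:",onz(cs["side"],303,199,.061),onz(cs["side"],262,188,.072))
print("q",Rz.inv().apply(onz(cs["side"],302,198,.061)-[x,y,0]),Rz.inv().apply(onz(cs["side"],264,189,.072)-[x,y,0]))
for d in shift([.4884,.1334,.034]),shift([.527,.34,.09]):print(d)
E
python3 d.py
```

```text
chest [ 0.58401858 -0.21004559 -0.31546254] [-3.3 -1.8 -2.4 -2.7  0.6 -3.6 -0.4 -0.4 -0.2  1.4 -1.2  0.5  1.3  0.4
 -1.9 -2.3 -2.1  1.1 -6.9  2.5 -1.1  0.6 -0.2  2.4]
drawer center handle? [ 0.56683533 -0.11765519  0.061     ]
[[283.36739238 192.76398042]
 [300.61266127 197.37551715]]
lid z.034/.046 at [0.48368442 0.13492045 0.044     ] [0.50082225 0.1160769  0.036     ]
handle px side (260..303,185..202): butt/other on z .072: [ 0.50728732 -0.09397159  0.061     ] [ 0.63142478 -0.12268772  0.072     ]
q [-0.10474518  0.0835409   0.061     ] [0.01062255 0.09967358 0.072     ]
[-44.24553904 -40.39624232  21.43111591]
[-43.06572197 -19.41164537  15.83201576]
```

>>> {"op": "send_rows", "data": {"rows": [[[-22,-20,4],[0,0,0],0.6],[[-22,-20,4],[0,0,0],0.6],[[-22,-20,4],[0,0,0],0.6],[[-22,-20,4],[0,0,0],0.6],[[-22,-20,4],[0,0,0],0.6],[[-44.2,-40.4,8],[0,0,0],0.6],[[-44.2,-40.4,8],[0,0,0],0.6],[[-44.2,-40.4,8],[0,0,0],0.6],[[-44.2,-40.4,8],[0,0,0],0.6],[[-44.2,-40.4,8],[0,0,0],0.6],[[-44.2,-40.4,8],[0,0,0],0.6],[[-44.2,-40.4,8],[0,0,0],0.6]]}}

```text
clock: 4.25
eef_pos: [0.4877, 0.134, 0.1683]
tcp_rot: [3.141, -0.0, 2.901]
contact_force: [-0.7, 0.9, -0.7]
finger_gap: 0.0512
grip_force: 0.0
```

```bash
cat > e.py <<'E'
from h import *
p,R,s=pose(); print(s["clock"],p,s["tcp_rot"],s["finger_gap"])
c=imaging.camera("wrist"); cv2.imwrite("pics/w1.png",c["color"]); print(-c["R"].T@c["t"])
print("lid proj",proj(c,[[.4884,.1334,.013],[.4884,.1334,.046]]))
for k in ["lid_knob","bowl","striker","drawer"]:
    print(k,[(np.round(q["extent"]).tolist(),round(q["confidence"],2)) for q in imaging.find_in(c,k)[:2]])
# fit white disc ellipse -> lid centre
hsv=cv2.cvtColor(c["color"],cv2.COLOR_BGR2HSV)
m=((hsv[...,1]<70)&(hsv[...,2]>110)).astype(np.uint8)
cn,_=cv2.findContours(m,cv2.RETR_EXTERNAL,cv2.CHAIN_APPROX_NONE)
for q in cn:
    if cv2.contourArea(q)>800: print(cv2.contourArea(q),cv2.boundingRect(q))
E
python3 e.py
```

```text
4.25 [0.48767076 0.13398564 0.1682873 ] [ 3.14120409e+00 -4.00723699e-04  2.90082974e+00] 0.051156781001190116
[0.42179323 0.15015813 0.29286068]
lid proj [[277.00235753 204.17238884]
 [276.9457988  213.43024281]]
lid_knob [([201.0, 134.0, 336.0, 265.0], 0.9), ([3.0, 316.0, 50.0, 366.0], 0.19)]
bowl [([447.0, 129.0, 557.0, 281.0], 0.96), ([86.0, 135.0, 122.0, 161.0], 0.23)]
striker [([275.0, 262.0, 344.0, 353.0], 0.65)]
drawer [([0.0, 225.0, 141.0, 417.0], 0.83), ([202.0, 136.0, 333.0, 264.0], 0.56)]
13320.5 (201, 135, 133, 129)
10247.0 (469, 131, 91, 148)
2920.0 (452, 0, 46, 82)
```

View pics/w1.png

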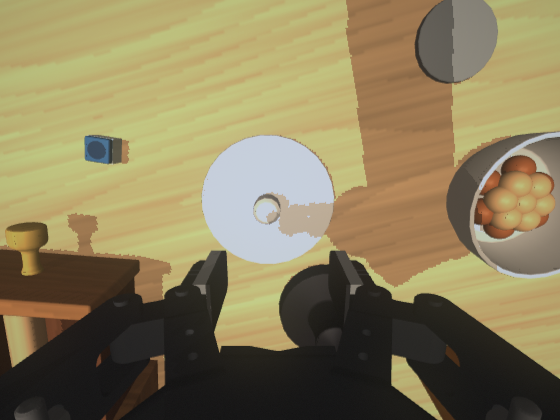

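```bash
cat > f.py <<'E'
from h import *
c=imaging.camera("wrist")
def fit(box,rad,z,x0):
    a=np.linspace(0,2*np.pi,90)
    def res(v):
        q=proj(c,np.c_[v[0]+rad*np.cos(a),v[1]+rad*np.sin(a),0*a+z]); return np.r_[q.min(0),q.max(0)]-box
    s=least_squares(res,x0); return s.x,res(s.x)
l,rr=fit(np.array([201,135,334,264]),.064,.013,[.488,.133]); print(l,rr, onz(c,266,210,.046))
b,rr=fit(np.array([470,131,580,279]),.060,.065,[.527,.34]); print(b,rr)
print(shift([*l,.034]))
E
python3 f.py
```

```text
[0.48553886 0.12559207] [-0.57023493 -0.69005109  0.57136548  0.9513289 ] [0.48319664 0.12590682 0.046     ]
[0.52734339 0.32380448] [-23.70719276   1.54021593  23.08762313   1.8119703 ]
[-0.01599166 -0.92647634 13.44682421]
```

>>> {"op": "send_rows", "data": {"rows": [[[0.1,-0.9,6],[0,0,0],0.6],[[0.1,-0.9,11],[0,0,0],0.6],[[0.1,-0.9,13.4],[0,0,0],0.6],[[0.1,-0.9,13.4],[0,0,0],0.6],[[0.1,-0.9,13.4],[0,0,0],0.6],[[0.1,-0.9,13.4],[0,0,0],0],[[0.1,-0.9,13.4],[0,0,0],0],[[0.1,-0.9,13.4],[0,0,0],0],[[0.1,-0.9,13.4],[0,0,0],0],[[0.1,-0.9,13.4],[0,0,0],0],[[0.1,-0.9,13.4],[0,0,0],0]], "squeeze": 60}}

```text
clock: 5.92
eef_pos: [0.4856, 0.1254, 0.0358]
tcp_rot: [3.14, 0.002, 2.901]
contact_force: [-0.0, 0.7, 6.7]
finger_gap: 0.0216
grip_force: 58.6
```

>>> {"op": "send_rows", "data": {"rows": [[[0,0,-4],[0,0,0],0],[[0,0,-10],[0,0,0],0],[[-1,4,-15],[0,0,0],0],[[-2,9,-18],[0,0,0],0],[[-3,14,-18],[0,0,0],0],[[-4.7,19,-18],[0,0,0],0],[[-4.7,20,-18],[0,0,0],0],[[-4.7,20,-18],[0,0,0],0],[[-4.7,20,-18],[0,0,0],0]]}}

```text
clock: 7.05
eef_pos: [0.5778, 0.3061, 0.2143]
tcp_rot: [-3.14, -0.0, 2.899]
contact_force: [-0.4, 0.1, -2.8]
finger_gap: 0.022
grip_force: 59.7
```

```bash
cat > g.py <<'E'
from h import *
p,R,s=pose(); print(s["clock"],p,s["tcp_rot"],s["finger_gap"],s["contact_force"])
c=imaging.camera("wrist"); d=imaging.camera("side"); w=c["color"].copy()
print(imaging.find_in(c,"bowl")[:2],imaging.find_in(d,"bowl")[:1],imaging.find_in(d,"lid_knob")[:1])
for x in [(.527,.34),(.527,.325)]:
    a=np.linspace(0,6.28,60); q=proj(c,np.c_[x[0]+.06*np.cos(a),x[1]+.06*np.sin(a),0*a+.065]); print(q.min(0),q.max(0))
cv2.imwrite("pics/w2.png",w)
E
python3 g.py
```

```text
7.05 [0.57783406 0.30613317 0.21433116] [-3.14042855e+00 -2.26685885e-04  2.89903634e+00] 0.021957169468292348 [-0.4491457   0.05947068 -2.80403712]
[{'extent': [239.7, 69.7, 372.0, 170.7], 'confidence': 0.93}] [{'extent': [260.3, 306.0, 314.3, 362.5], 'confidence': 0.85}] [{'extent': [237.2, 259.7, 298.3, 307.9], 'confidence': 0.7}]
[233.29050843  67.77924049] [369.07499419 207.36787301]
[217.05957325  72.47346823] [352.2918678  211.06159276]
```

View pics/w2.png

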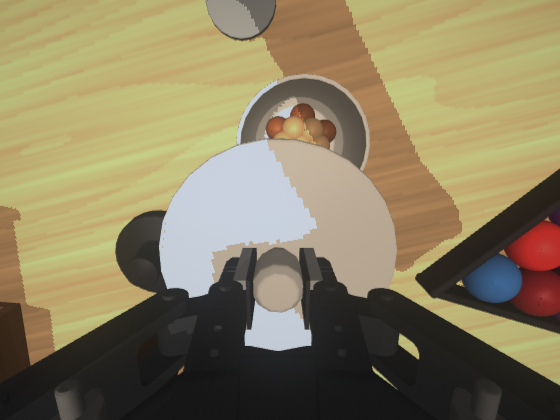

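```bash
cat > f2.py <<'E'
from h import *
c=imaging.camera("wrist"); p,R,s=pose()
hsv=cv2.cvtColor(c["color"],cv2.COLOR_BGR2GRAY)
def fit(L,Rr,T,rad,z,x0):
    a=np.linspace(0,2*np.pi,180)
    def res(v):
        q=proj(c,np.c_[v[0]+rad*np.cos(a),v[1]+rad*np.sin(a),0*a+v[2]*0+z]); return np.r_[q[:,0].min()-L,q[:,0].max()-Rr,q[:,1].min()-T]
    s=least_squares(res,[*x0,0]); return s.x[:2],res(s.x)
b,rr=fit(237.5,369.5,74,.060,.065,[.527,.34]); print("bowl",b,rr)
for dz in (.019,.023):
    l,rr=fit(160.5,396.5,138,.064,p[2]-dz,p[:2]); print("lid",l,rr,l-p[:2])
print(shift([*b,.2]), "lid to bowl", 100*R.inv().apply([*(b-l),0]))
E
python3 f2.py
```

```text
bowl [0.53268157 0.34218951] [-1.51586161  1.5138091   0.15637645]
lid [0.57874531 0.30764176] [-5.96430337  5.97227498  1.1413156 ] [0.00055739 0.00025369]
lid [0.57860302 0.30768756] [-2.97968175  2.98358849  0.55768874] [0.0004151 0.0002995]
[5.25150698 2.28970836 1.45919117] lid to bowl [ 5.28438683e+00  2.25097752e+00 -4.93923461e-04]
```

>>> {"op": "send_rows", "data": {"rows": [[[2.6,1.1,2],[0,0,0],0],[[5.3,2.25,5],[0,0,0],0],[[5.3,2.25,8],[0,0,0],0],[[5.3,2.25,10.5],[0,0,0],0],[[5.3,2.25,10.5],[0,0,0],0],[[5.3,2.25,10.5],[0,0,0],0]]}}

```text
clock: 8.1
eef_pos: [0.5328, 0.3427, 0.1104]
tcp_rot: [3.14, 0.001, 2.9]
contact_force: [0.1, -0.2, -2.0]
finger_gap: 0.0221
grip_force: 59.7
```

```bash
cat > g2.py <<'E'
from h import *
p,R,s=pose(); print(s["clock"],p,s["tcp_rot"],s["finger_gap"],s["contact_force"])
d=imaging.camera("side"); e=imaging.camera("scene"); w=imaging.camera("wrist")
def ov(c,cen,rad,z,col):
    a=np.linspace(0,6.28,90); q=proj(c,np.c_[cen[0]+rad*np.cos(a),cen[1]+rad*np.sin(a),0*a+z])
    k=np.round(q).min(0),np.round(q).max(0); return k
def crop(c,z=5):
    u,v=proj(c,[[.533,.342,.08]])[0].astype(int); return cv2.resize(c["color"][v-45:v+45,u-40:u+40],(400,450),interpolation=cv2.INTER_CUBIC),(u-40,v-45)
A,oa=crop(d);B,ob=crop(e); print(oa,ob)
for c in (d,e): print("bowl rim expect",ov(c,(.5327,.3422),.06,.065,0),"lid disc",ov(c,p[:2],.064,p[2]-.027,0),p[2]-.027)
cv2.imwrite("pics/s2.png",np.hstack([A,B]))
E
python3 g2.py
```

```text
8.1 [0.53280379 0.34266926 0.11037087] [3.14043292e+00 1.11592059e-03 2.90038250e+00] 0.02206391484411232 [ 0.11435983 -0.22043739 -2.00371474]
(np.int64(246), np.int64(279)) (np.int64(320), np.int64(123))
bowl rim expect (array([260., 305.]), array([313., 352.])) lid disc (array([258., 300.]), array([315., 350.])) 0.08337087411281412
bowl rim expect (array([341., 165.]), array([378., 182.])) lid disc (array([340., 159.]), array([380., 177.])) 0.08337087411281412
```

View pics/s2.png

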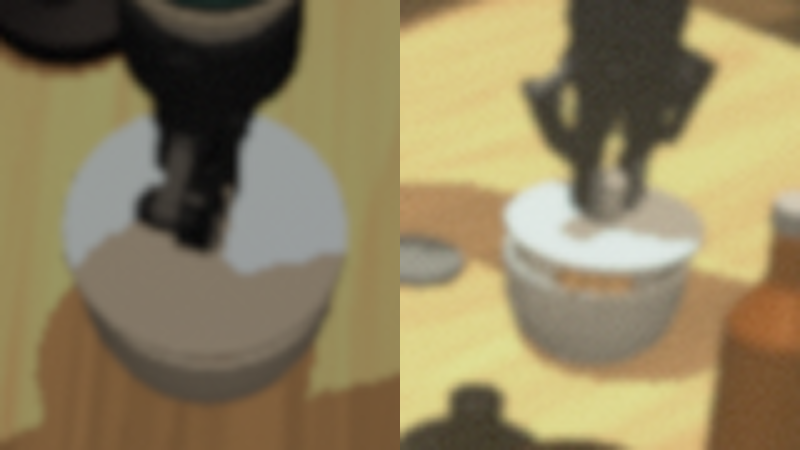

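>>> {"op": "send_rows", "data": {"rows": [[[0,0,0.6],[0,0,0],0],[[0,0,1.1],[0,0,0],0],[[0,0,1.5],[0,0,0],0],[[0,0,1.7],[0,0,0],0],[[0,0,1.7],[0,0,0],0],[[0,0,1.7],[0,0,0],0]]}}

```text
clock: 9.0
eef_pos: [0.532, 0.3424, 0.0941]
tcp_rot: [3.142, -0.001, 2.901]
contact_force: [-5.9, -3.2, 12.2]
finger_gap: 0.0218
grip_force: 61.1
```

>>> {"op": "send_rows", "data": {"rows": [[[0,0,1.6],[0,0,0],0.45],[[0,0,1.6],[0,0,0],0.45],[[0,0,1.6],[0,0,0],0.45],[[0,0,1.6],[0,0,0],0.45],[[0,0,-2],[0,0,0],0.45],[[-2,-2,-7],[0,0,0],0.45],[[-4,-4,-10],[0,0,0],0.45],[[-4,-4,-12],[0,0,0],0.45],[[-4,-4,-12],[0,0,0],0.45]]}}

```text
clock: 10.12
eef_pos: [0.5617, 0.2953, 0.2137]
tcp_rot: [3.139, 0.002, 2.901]
contact_force: [-0.7, -0.0, -0.8]
finger_gap: 0.0386
grip_force: 0.0
```

```bash
cat > g3.py <<'E'
from h import *
p,R,s=pose(); print(s["clock"],p,s["tcp_rot"],s["finger_gap"],s["contact_force"])
d=imaging.camera("wrist"); e=imaging.camera("scene")
def crop(c,h,W=400):
    u,v=proj(c,[[.533,.342,.07]])[0].astype(int); u=max(u,h);v=max(v,h); return cv2.resize(c["color"][v-h:v+h,u-h:u+h],(W,W),interpolation=cv2.INTER_CUBIC)
cv2.imwrite("pics/s3.png",np.hstack([crop(d,110),crop(e,35)]))
a=np.linspace(0,6.28,90)
for rad,z in ((.064,.071),(.06,.065)):
    q=proj(d,np.c_[.5325+rad*np.cos(a),.3425+rad*np.sin(a),0*a+z]);print(q.min(0),q.max(0))
print(imaging.find_in(d,"lid_knob")[:1],imaging.find_in(d,"bowl")[:1])
E
python3 g3.py
```

```text
10.125 [0.56169442 0.29534871 0.21371297] [3.13871761e+00 1.56379403e-03 2.90126782e+00] 0.03856519266175467 [-0.69731041 -0.03735049 -0.77050675]
[248.38014003  84.29813515] [394.2216255  231.51707513]
[253.44828487  90.4041507 ] [387.2168098  225.47287743]
[{'extent': [249.8, 83.8, 394.4, 231.1], 'confidence': 0.66}] [{'extent': [0.0, 262.9, 39.1, 381.9], 'confidence': 0.58}]
```

View pics/s3.png

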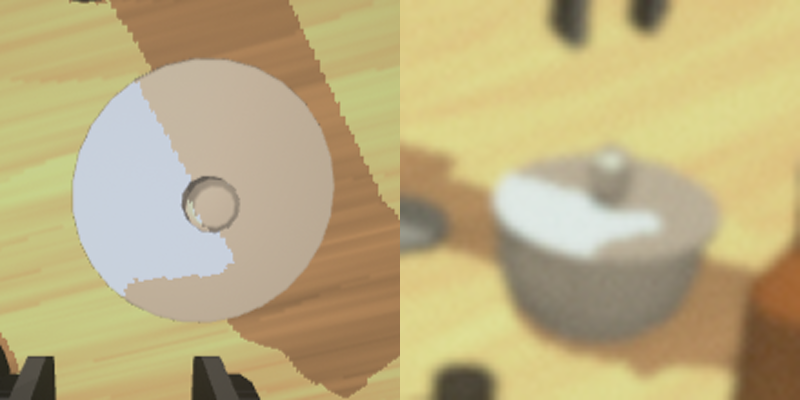

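>>> {"op": "send_rows", "data": {"rows": [[[-5,-20,0],[0,0,4.3],0.45],[[-5,-20,0],[0,0,4.3],0.45],[[-5,-20,0],[0,0,4.3],0.45],[[-5,-20,0],[0,0,4.3],0.45],[[-10.4,-40,0],[0,0,4.3],0.45],[[-10.4,-40,0],[0,0,4.3],0.45],[[-10.4,-40,0],[0,0,4.3],0.45],[[-10.4,-40,0],[0,0,4.3],0.45],[[-10.4,-40,0],[0,0,4.3],0.45],[[-10.4,-40,0],[0,0,4.3],0.45]]}}

```text
clock: 11.58
eef_pos: [0.5672, -0.1162, 0.2117]
tcp_rot: [3.14, -0.001, 2.829]
contact_force: [-0.7, 0.4, -0.2]
finger_gap: 0.0385
grip_force: 0.0
```

```bash
cat > g4.py <<'E'
from h import *
p,R,s=pose(); print(s["clock"],p,s["tcp_rot"],s["finger_gap"])
d=imaging.camera("wrist"); cv2.imwrite("pics/w4.png",d["color"])
for k in ["brush","brush_handle","drawer"]: print(k,[(np.round(q["extent"]),q["confidence"]) for q in imaging.find_in(d,k)[:2]])
E
python3 g4.py
```

```text
11.575 [ 0.56719777 -0.1161661   0.21166094] [ 3.14047463e+00 -1.35672149e-03  2.82938871e+00] 0.03847207825268992
brush [(array([249., 144., 297., 273.]), 0.91)]
brush_handle [(array([251., 143., 297., 277.]), 0.84)]
drawer [(array([180.,  57., 377., 273.]), 0.73)]
```

View pics/w4.png

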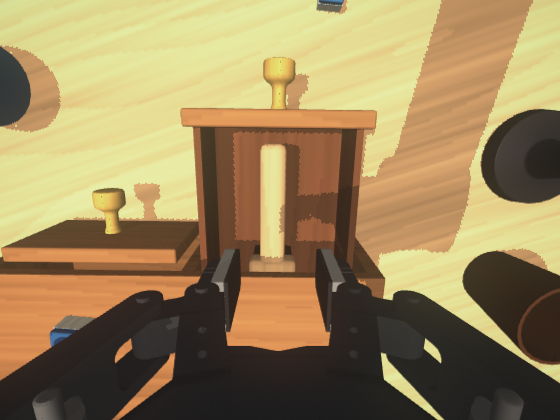

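```bash
cat > k.py <<'E'
from h import *
p,R,s=pose(); c=imaging.camera("wrist")
P=lambda u,v,z: onz(c,u,v,z)
b1,b2=P(273.3,145.5,.072),P(273,235,.072)
print("butt",b1,"ahead",b2,"brush yaw",np.arctan2(*(b2-b1)[1::-1]))
print("width",np.linalg.norm(P(261,200,.072)-P(285.5,200,.072)))
f1,f2=P(20,273,.116),P(383,278,.116); print("front edge",f1,f2, "edge dir yaw",np.arctan2(*(f2-f1)[1::-1])-np.pi/2)
i1,i2=P(215,127,.094),P(365,127,.094); print("panel inner",i1,i2,np.arctan2(*(i2-i1)[1::-1])-np.pi/2)
th=np.arctan2(*(b2-b1)[1::-1]); u=np.array([np.cos(th),np.sin(th),0])
h=b1+.055*u; h[2]=.061; print("handle mid",h,"butt-panel along",np.dot(b1-i1,u),"front-butt",np.dot(f2-b1,u),"front-panel",np.dot(f2-i1,u))
print("sides y of handle: inner walls at row 180 z .078",P(214,200,.078),P(345,200,.078),P(273,200,.078))
print("shift",shift(h))
E
python3 k.py
```

```text
butt [ 0.51406093 -0.10381501  0.072     ] ahead [ 0.59129769 -0.1293607   0.072     ] brush yaw -0.319419486776755
width 0.022062961470589088
front edge [ 0.5448098  -0.32731288  0.116     ] [ 0.63882198 -0.05077337  0.116     ] edge dir yaw -0.32770200635111446
panel inner [ 0.48591653 -0.14182846  0.094     ] [ 0.5216192  -0.03121851  0.094     ] -0.3122225581861764
handle mid [ 0.56627891 -0.12108586  0.061     ] butt-panel along 0.014783982803361293 front-butt 0.10179447265268662 front-panel 0.11657845545604792
sides y of handle: inner walls at row 180 z .078 [ 0.54233296 -0.1678785   0.078     ] [ 0.57776532 -0.058159    0.078     ] [ 0.55828873 -0.11847001  0.078     ]
shift [-0.02255128 -0.36096435 15.12788785]
```

>>> {"op": "send_rows", "data": {"rows": [[[0,-0.35,2],[0,-8,0],0.45],[[0,-0.35,5],[0,-15,0],0.45],[[0,-0.35,9],[0,-15,0],0.45],[[0,-0.35,12],[0,-15,0],0.45],[[0,-0.35,14],[0,-15,0],0.45],[[0,-0.35,15.1],[0,-15,0],0.45],[[0,-0.35,15.1],[0,-15,0],0.45],[[0,-0.35,15.1],[0,-15,0],0.45]]}}

```text
clock: 12.82
eef_pos: [0.5666, -0.1225, 0.0622]
tcp_rot: [3.141, 0.263, 2.826]
contact_force: [0.1, -0.8, 0.5]
finger_gap: 0.0383
grip_force: 0.0
```

>>> {"op": "send_rows", "data": {"rows": [[[0,0,0],[0,0,0],0],[[0,0,0],[0,0,0],0],[[0,0,0],[0,0,0],0],[[0,0,0],[0,0,0],0],[[0,0,0],[0,0,0],0],[[0,0,0],[0,0,0],0],[[0,0,0],[0,0,0],0]], "squeeze": 115}}

```text
clock: 13.7
eef_pos: [0.5665, -0.1225, 0.0624]
tcp_rot: [3.141, 0.264, 2.826]
contact_force: [-2.5, 1.0, 6.1]
finger_gap: 0.022
grip_force: 112.3
```

```bash
cat > m.py <<'E'
from h import *
p,R,s=pose(); print(s["clock"],p,s["tcp_rot"],s["finger_gap"],s["grip_force"],s["contact_force"])
# chest frame 2D: h0=(-.047,.061); grasp=handle mid approx. waypoints (x,z,phi)
h0=np.array([-.047,.061]); th=-.319; u=np.array([np.cos(th),np.sin(th),0])
wp=[(-.047,.080,4),(-.050,.096,8),(-.060,.107,12),(-.080,.118,16),(-.098,.130,20),(-.110,.141,24),(-.122,.154,28),(-.130,.166,32),(-.155,.182,32),(-.190,.204,32),(-.230,.235,32),(-.250,.29,30),(-.250,.35,30)]
pts=np.array([(-.055,.011),(.195,.011),(.195,-.043),(.055,-.043),(.055,-.011),(-.055,-.011)])
def dense(P,n=60): return np.vstack([P[i]+(P[(i+1)%len(P)]-P[i])*np.linspace(0,1,n)[:,None] for i in range(len(P))])
D=dense(pts)
def clear(x,z,f):
    c,s_=np.cos(f),np.sin(f); Q=np.c_[x+D[:,0]*c+D[:,1]*s_, z-D[:,0]*s_+D[:,1]*c]
    inb=(Q[:,0]>-.132)
    fl=(Q[inb,1]-.018).min() if inb.any() else 9
    def box(x0,x1,z0,z1):
        dx=np.maximum(np.maximum(x0-Q[:,0],Q[:,0]-x1),0);dz=np.maximum(np.maximum(z0-Q[:,1],Q[:,1]-z1),0)
        return np.hypot(dx,dz).min()
    return fl,box(0,.3,.106,.116),box(-.132,-.116,0,.094)
prev=(-.047,.061,0)
for w in wp:
    m=np.min([clear(*(np.array(prev)*(1-t)+np.array(w)*t)*np.array([1,1,np.pi/180])) for t in np.linspace(.2,1,9)],axis=0)
    prev=w
    X=p+u*(w[0]-h0[0])+[0,0,w[1]-h0[1]]
    print(w,(m*1000).round(0),"rows shift",(100*R.inv().apply(X-p)).round(1))
E
python3 m.py
```

```text
13.7 [ 0.56649878 -0.12249207  0.06241759] [3.14095741 0.26369535 2.82561274] 0.021979394203819752 112.34928488731384 [-2.46800518  0.96158501  6.05276117]
(-0.047, 0.08, 4) [ 1. 18. 13.] rows shift [-0.5  0.  -1.8]
(-0.05, 0.096, 8) [ 6.  6. 10.] rows shift [-0.6  0.  -3.5]
(-0.06, 0.107, 12) [6. 1. 8.] rows shift [ 0.1  0.  -4.8]
(-0.08, 0.118, 16) [ 5.  0. 15.] rows shift [ 1.7  0.  -6.4]
(-0.098, 0.13, 20) [ 5.  0. 24.] rows shift [ 3.1  0.  -8. ]
(-0.11, 0.141, 24) [ 4.  0. 30.] rows shift [ 4.   0.  -9.4]
(-0.122, 0.154, 28) [ 5.  2. 22.] rows shift [  4.8   0.  -10.9]
(-0.13, 0.166, 32) [ 7.  5. 12.] rows shift [  5.3   0.  -12.3]
(-0.155, 0.182, 32) [11.  7. 11.] rows shift [  7.3   0.  -14.5]
(-0.19, 0.204, 32) [29.  7. 11.] rows shift [ 10.1   0.1 -17.5]
(-0.23, 0.235, 32) [52. 27. 12.] rows shift [ 13.1   0.1 -21.6]
(-0.25, 0.29, 30) [89. 72. 25.] rows shift [ 13.6   0.1 -27.4]
(-0.25, 0.35, 30) [149. 115.  74.] rows shift [ 12.1   0.1 -33.2]
```

```bash
sed -i 's/^wp=.*/wp=[(-.047,.081,4),(-.052,.096,8),(-.066,.106,11),(-.092,.119,16),(-.110,.132,20),(-.123,.144,24),(-.134,.157,28),(-.142,.170,32),(-.160,.182,32),(-.190,.201,32),(-.230,.235,32),(-.250,.29,30),(-.250,.35,30)]/' m.py; python3 m.py
```

```text
13.7 [ 0.56649878 -0.12249207  0.06241759] [3.14095741 0.26369535 2.82561274] 0.021979394203819752 112.34928488731384 [-2.46800518  0.96158501  6.05276117]
(-0.047, 0.081, 4) [ 1. 17. 13.] rows shift [-0.5  0.  -1.9]
(-0.052, 0.096, 8) [7. 6. 8.] rows shift [-0.4  0.  -3.5]
(-0.066, 0.106, 11) [8. 2. 5.] rows shift [ 0.7  0.  -4.8]
(-0.092, 0.119, 16) [ 6.  1. 13.] rows shift [ 2.8  0.  -6.8]
(-0.11, 0.132, 20) [ 6.  2. 21.] rows shift [ 4.2  0.  -8.5]
(-0.123, 0.144, 24) [ 7.  3. 26.] rows shift [  5.2   0.  -10. ]
(-0.134, 0.157, 28) [ 8.  5. 10.] rows shift [  5.9   0.  -11.5]
(-0.142, 0.17, 32) [10.  7.  6.] rows shift [  6.3   0.  -13. ]
(-0.16, 0.182, 32) [15.  9.  8.] rows shift [  7.8   0.  -14.6]
(-0.19, 0.201, 32) [28.  9.  8.] rows shift [ 10.2   0.1 -17.2]
(-0.23, 0.235, 32) [50. 27. 10.] rows shift [ 13.1   0.1 -21.6]
(-0.25, 0.29, 30) [89. 72. 25.] rows shift [ 13.6   0.1 -27.4]
(-0.25, 0.35, 30) [149. 115.  74.] rows shift [ 12.1   0.1 -33.2]
```

>>> {"op": "send_rows", "data": {"rows": [[[-0.2,0,-1.0],[0,2,0],0],[[-0.5,0,-1.9],[0,4,0],0],[[-0.4,0,-2.7],[0,6,0],0],[[-0.4,0,-3.4],[0,8,0],0],[[0.1,0,-4.0],[0,9.5,0],0],[[0.7,0,-4.6],[0,11,0],0],[[0.7,0,-4.6],[0,11,0],0],[[0.7,0,-4.6],[0,11,0],0]]}}

```text
clock: 14.7
eef_pos: [0.548, -0.1166, 0.1038]
tcp_rot: [3.142, 0.07, 2.826]
contact_force: [0.6, -0.3, -2.4]
finger_gap: 0.022
grip_force: 112.7
```

```bash
cat > g5.py <<'E'
import sys
from h import *
p,R,s=pose(); print(s["clock"],p,s["tcp_rot"],s["finger_gap"],s["grip_force"],s["contact_force"],s["wrist_torque"])
th=-.319; u=np.array([np.cos(th),np.sin(th),0]); z=np.array([0,0,1])
phi=np.radians(float(sys.argv[1])); bx=u*np.cos(phi)-z*np.sin(phi); bz=u*np.sin(phi)+z*np.cos(phi)
c=imaging.camera("side"); w=imaging.camera("wrist")
I=c["color"][100:250,170:370].copy(); J=w["color"].copy()
g=p-.002*R.apply([0,0,1])
for cc,im,o in ((c,I,(170,100)),(w,J,(0,0))):
    print(imaging.find_in(cc,"brush")[:1])
    for a in (-.055,.0,.055,.195):
        for b in ([.011,-.011] if a<.1 else [.011,-.043]):
            q=proj(cc,g+a*bx+b*bz)[0]-o; cv2.circle(im,tuple(np.int32(np.clip(q,-999,999))),1 if im is I else 3,(0,255,0) if b>0 else (0,0,255),-1)
cv2.imwrite(sys.argv[2],np.hstack([cv2.resize(I,(453,340),interpolation=cv2.INTER_CUBIC),cv2.resize(J,(340,340))]))
E
python3 g5.py 11 pics/e1.png
```

```text
14.7 [ 0.54798277 -0.11662334  0.10376842] [3.14156301 0.06982359 2.82570379] 0.021973444225833656 112.6558256149292 [ 0.55686193 -0.28122624 -2.37912038] [ 0.12015215  0.22735857 -0.01149078]
[{'extent': [259.7, 178.2, 308.3, 197.9], 'confidence': 0.85}]
[{'extent': [243.6, 157.0, 314.1, 351.5], 'confidence': 0.71}]
```

View pics/e1.png

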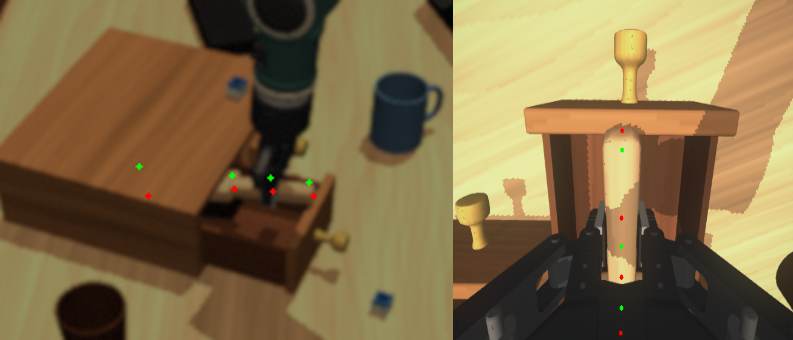

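```bash
sed -i 's/^h0=np.array(\[[^]]*\])/h0=np.array([-.066,.104])/; s/^h0=np.array(\[-.047,.061\])/h0=np.array([-.066,.104])/; s/^wp=.*/wp=[(-.092,.117,16),(-.110,.130,20),(-.123,.142,24),(-.134,.156,28),(-.142,.170,32),(-.160,.182,32),(-.190,.201,32),(-.230,.235,32),(-.250,.29,30),(-.250,.36,30)]/;s/^prev=.*/prev=(-.066,.104,11)/' m.py; python3 m.py
```

```text
14.9 [ 0.54799627 -0.11668803  0.1037265 ] [-3.1415278   0.06963984  2.8256791 ] 0.02219315097349159 112.65573978424072 [-0.1880985   0.19187541 -1.76464096]
(-0.092, 0.117, 16) [ 4.  3. 11.] rows shift [ 2.5  0.  -1.5]
(-0.11, 0.13, 20) [ 4.  4. 19.] rows shift [ 4.2  0.  -2.9]
(-0.123, 0.142, 24) [ 5.  4. 26.] rows shift [ 5.4  0.  -4.2]
(-0.134, 0.156, 28) [ 6.  6. 10.] rows shift [ 6.4  0.  -5.7]
(-0.142, 0.17, 32) [9. 8. 6.] rows shift [ 7.1  0.  -7.1]
(-0.16, 0.182, 32) [15.  9.  8.] rows shift [ 8.8  0.  -8.4]
(-0.19, 0.201, 32) [28.  9.  8.] rows shift [ 11.7   0.  -10.5]
(-0.23, 0.235, 32) [50. 27. 10.] rows shift [ 15.4   0.  -14.2]
(-0.25, 0.29, 30) [89. 72. 25.] rows shift [ 17.1   0.1 -19.8]
(-0.25, 0.36, 30) [151. 116.  76.] rows shift [ 16.6   0.1 -26.8]
```

>>> {"op": "send_rows", "data": {"rows": [[[1.3,0,-0.8],[0,2.5,0],0],[[2.5,0,-1.5],[0,5,0],0],[[3.4,0,-2.2],[0,7,0],0],[[4.2,0,-2.9],[0,9,0],0],[[4.8,0,-3.6],[0,11,0],0],[[5.4,0,-4.3],[0,13,0],0],[[5.8,0,-5.0],[0,15,0],0],[[6.2,0,-5.8],[0,17,0],0],[[6.2,0,-5.8],[0,17,0],0],[[6.2,0,-5.8],[0,17,0],0]]}}

```text
clock: 16.15
eef_pos: [0.4854, -0.0962, 0.1572]
tcp_rot: [-3.142, -0.226, 2.826]
contact_force: [-0.4, -1.1, -2.5]
finger_gap: 0.0221
grip_force: 112.7
```

```bash
python3 g5.py 28 pics/e2.png
```

```text
16.15 [ 0.48540666 -0.09624094  0.15715891] [-3.14156236 -0.22647438  2.82565339] 0.022115344490473525 112.693190574646 [-0.38941378 -1.14842164 -2.51972156] [-0.07469365 -0.1891723  -0.03205014]
[{'extent': [260.3, 169.5, 331.0, 199.1], 'confidence': 0.71}]
[{'extent': [247.3, 158.8, 312.8, 349.2], 'confidence': 0.59}]
```

View pics/e2.png

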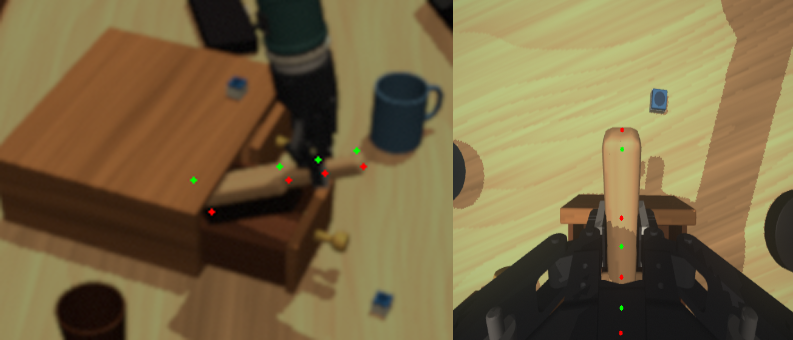

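```bash
sed -i 's/^h0=np.array(\[[^]]*\])/h0=np.array([-.132,.157])/; s/^wp=.*/wp=[(-.140,.172,32),(-.158,.184,32),(-.190,.205,32),(-.210,.25,32),(-.210,.40,32)]/;s/^prev=.*/prev=(-.132,.157,28)/' m.py; python3 m.py; python3 -c "
from h import *
for i in range(4):
    imaging.camera('side'); p,R,s=pose(); print(s['contact_force'].round(2),s['wrist_torque'].round(2),R.apply([0,0,1]).round(2))"
```

```text
16.35 [ 0.48532129 -0.09617872  0.15724585] [-3.14156128 -0.22697044  2.82567876] 0.02219314523900243 112.69300818443298 [-0.58170758 -0.27321392 -1.72405314]
(-0.14, 0.172, 32) [10.  6.  8.] rows shift [ 1.1  0.  -1.3]
(-0.158, 0.184, 32) [17.  7. 11.] rows shift [ 3.1  0.  -2. ]
(-0.19, 0.205, 32) [30.  6. 11.] rows shift [ 6.7  0.  -3.4]
(-0.21, 0.25, 32) [56. 23. 17.] rows shift [ 9.7  0.  -7.3]
(-0.21, 0.4, 32) [122.  70.  65.] rows shift [ 13.1   0.  -21.9]
[ 0.01  0.1  -1.82] [-0.09 -0.13 -0.09] [-0.21  0.07 -0.97]
[ 0.1   0.05 -1.92] [-0.08 -0.26  0.06] [-0.21  0.07 -0.97]
[ 0.41 -0.12 -1.55] [-0.1  -0.15 -0.03] [-0.21  0.07 -0.97]
[-0.5   0.76 -1.41] [-0.06 -0.18  0.  ] [-0.21  0.07 -0.97]
```

>>> {"op": "send_rows", "data": {"rows": [[[0.6,0,-0.7],[0,2,0],0],[[1.1,0,-1.3],[0,4,0],0],[[2.1,0,-1.7],[0,4,0],0],[[3.2,0,-2.1],[0,4,0],0],[[4.4,0,-2.5],[0,4,0],0],[[5.6,0,-3.0],[0,4,0],0],[[6.8,0,-3.6],[0,4,0],0],[[8.2,0,-5.3],[0,4,0],0],[[9.7,0,-7.3],[0,4,0],0],[[10.3,0,-10],[0,4,0],0],[[10.3,0,-10],[0,4,0],0]]}}

```text
clock: 17.92
eef_pos: [0.4123, -0.0721, 0.2799]
tcp_rot: [3.14, -0.292, 2.826]
contact_force: [-0.5, 0.1, -2.3]
finger_gap: 0.0222
grip_force: 112.8
```

>>> {"op": "send_rows", "data": {"rows": [[[1.2,0,-4],[0,0,0],0],[[2.4,0,-8],[0,0,0],0],[[3.6,0,-12],[0,0,0],0],[[4.0,0,-13.4],[0,0,0],0],[[4.0,0,-13.4],[0,0,0],0],[[4.0,0,-13.4],[0,0,0],0],[[4.0,0,-13.4],[0,0,0],0],[[4.0,0,-13.4],[0,0,0],0]]}}

```text
clock: 18.92
eef_pos: [0.4121, -0.0723, 0.4171]
tcp_rot: [-3.141, -0.298, 2.826]
contact_force: [-1.0, 0.3, -2.4]
finger_gap: 0.0217
grip_force: 113.1
```

```bash
cat > z.py <<'E'
from h import *
p,R,s=pose(); print(s["clock"],p,s["tcp_rot"],s["finger_gap"],s["grip_force"],s["contact_force"],np.abs(s["joint_velocities"]).max())
a=imaging.camera("side"); b=imaging.camera("scene"); 
cv2.imwrite("pics/fin.png",np.hstack([a["color"][:,100:500],b["color"][:,100:500]]))
for c in (a,b):
    for k in ["brush","lid_knob","drawer"]: print(k,[(np.round(q["extent"]),q["confidence"]) for q in imaging.find_in(c,k)[:1]])
E
python3 z.py
```

```text
18.925 [ 0.41211084 -0.0722787   0.41714104] [-3.14109438 -0.2981408   2.82553378] 0.021650043887942304 113.09024333953857 [-1.01499387  0.31639336 -2.39568646] 0.0060450816365342445
brush [(array([284.,  87., 373., 138.]), 0.61)]
lid_knob []
drawer [(array([257., 169., 325., 232.]), 0.89)]
brush []
lid_knob [(array([145., 197., 335., 377.]), 0.73)]
drawer [(array([212., 196., 269., 224.]), 0.79)]
```

View pics/fin.png

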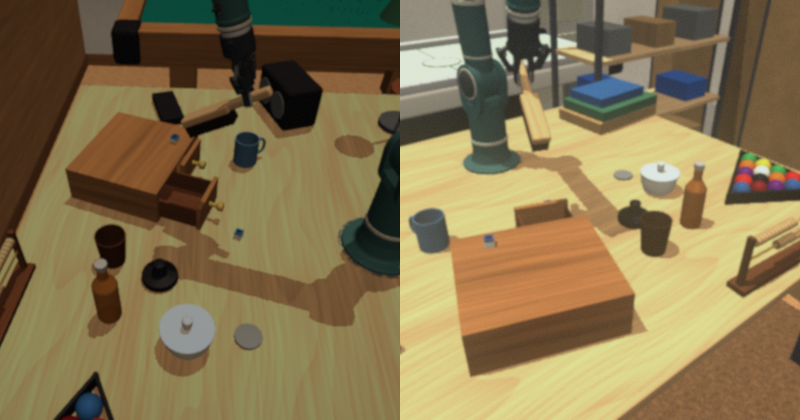

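```bash
python3 -c "
from plant import workorder; print(workorder.job_done())"
```

```text
the job is handed in; nothing more can be done
None
```

The lid is seated level on the bowl and released. The brush is out of the still-open drawer, held still and about 16 cm (by estimate) above the chest top, and the job was handed in at about 19 s of the 53 s allowed.

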